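# Index a circuit-board carrier past its spring pin and lock it again

### The arm

A 6-joint arm with a two-finger parallel gripper is mounted at the origin on the work surface. World frame = base frame: x ahead of the robot, y to its left, z up, the work surface at z = 0. Lengths are in m, angles in degrees, forces in N, time in s.
With the tool pointing down it reaches from about 0.4 to 0.825 m from the base axis. Payload 7 kg.
Tool frame: the origin (TCP) lies midway between the tips of the shut fingers; the grasp point (between the pads) lies 19 mm behind it; z points along the fingers, y is the line along which they close (so a half turn about z gives the same grasp; the last joint's range is limited). The gripper opens to 88 mm and grips with 3 to 60 N. Pads are 19 mm wide; open, the fingers measure 130 mm over their backs; the gripper's body (78 mm by 193 mm) begins 47 mm behind the grasp point.
Start: joints at [90.017, 20.546, 0.682, 0, -70.136, -16.507], TCP at [0.192, 0.647, 0.227] pointing down, gripper open.
Joint ranges: [-176.03, 176.03], [-82.01, 121.73], [-58.28, 71.71], [-173.87, 95.51], [-174.79, -0.11], [-173.66, 173.66]. Speed limits (degrees/s): [136.94, 136.94, 172.46, 180, 180, 180].

### API

Orientations are given as [roll, pitch, yaw] about the fixed x, y, z axes, in that order (R = Rz(yaw) Ry(pitch) Rx(roll)).
In Python, from plant import ctrl gives the robot as it stands.
- The arm moves only by the tool arm_command, never from a script. Its argument "steps" is a list of rows, each an object with "translation": the shift along the tool's x, y, z in mm, a list of three; "rotation": the turn, a rotation vector about the tool's x, y, z in units of 5 degrees (1.0 is 5 degrees), a list of three; "claw": the finger opening in mm, from 0 to 87.6. In form: [{"translation": [x, y, z], "rotation": [rx, ry, rz], "claw": claw}, ...]. A call has 1 to 5 rows; each row is the pose to reach, as a shift and turn from the pose commanded when the call began, along the tool's axes at that moment; what a row does not reach only later rows make up. A row lasts 1/10 s, in which the tool goes at most 50 mm and 8.59 degrees, less where a joint would pass 70% of its speed; a pose out of reach is approached as far as the arm can. A call with a gripper value outside its range is refused whole. The fingers move at their own pace and stop on an object; the grip force is fixed at half the most. Time passes only in rows, so rows that repeat a pose let the fingers close. It gives the time, the measured TCP pose, the force, the opening and the grip force at its end, in the units of the state.
- ctrl.get_obs(): the state, without advancing time (a new reading comes with each control period).
- ctrl.snapshot(name): name is "scene" or "top"; returns (picture, depth): 384x512x3 uint8, red, green, blue; 384x512 float32, m along the optical axis (not along the pixel's ray), 0 where there is no reading.
- ctrl.calibration(name): a dict with "vertical_fov" (degrees; the focal length in pixels is half the picture's height over the tangent of half this angle, whatever the lens; pixels are square), "cx", "cy" (the principal point, pixels), "rvec" (rotation vector, rad) and "tvec" (3), from world to camera coordinates, as OpenCV has them. Camera axes: x right, y down, z forward; pixel columns grow to the right and rows downward; lengths in m; the calibration is good to about 2 mm. A picture is of the moment at which its call begins. calibration takes no time and is no camera call.
- ctrl.close_job(): hands the job in; it is judged then, once.
The state is a dict: "clock": time; "joint_pos": joint angles; "qvel": joint speeds; "tau": joint torques, N m; "tool_pos": TCP position; "orientation": TCP orientation; "force": force on the tool from outside, world axes, zero at the start; "moment": the same for the moment, N m; "opening": finger opening in m; "gripper_force": force on a finger pad.
Only numpy, scipy, OpenCV 4.12 (cv2) and the standard library are available. Lean on these libraries where they do the work, as an engineer would, in place of code of your own. Each camera call takes 0.05 s, during which the arm holds its last target. There are 200 camera calls.

### The job

The circuit-board carrier on the blue soldering jig is locked by the spring pin. Pull the pin's black T-handle up, turn it into its rest notch and let go so that it stays out by itself; then slide the carrier all the way to the end stop, and turn the handle back so that the pin drops fully into the carrier's second hole and locks it there. Do not topple the loose capacitor standing on the board, and leave the other things on the bench where they are.

Things in the scene. Friction and masses are not known exactly. Their poses are not given: they have to be found in the camera images.
- jig: The fixed jig: blue base plate 170 (x) by 250 (y) by 10 mm; origin on the table, midway along the plate in y, 70 mm from its -x edge and 100 mm from its +x edge. The carrier runs along its y axis, towards -y, to a dark steel end stop (14 mm thick, top 28 mm high) at y = -105 mm. A blue bracket (50 mm wide in y, x = 40 to 98 mm, top 36 mm high) stands at its +x side and bears the spring pin. It does not move in a run.
- pin_axis (a point): Point on the upright axis of the spring pin, at jig (62, 0, 59.5) mm: the top of the steel crown on the bracket. The crown is 40 mm across, 23.5 mm high, with teeth around the axis. Its axes are those of the jig. It does not move.
- handle_grip (a point): Centre of the black T-handle: a bar 50 mm long (its own x axis), 14 mm wide (its y) and 26 mm high, with a white stripe on top; it sits on the pin's stem, and its centre is 81 mm above the table when the pin is fully in. It rises and turns with the pin. Between the bar's underside and the crown's teeth there are 8.5 mm of free height when the pin is in.
- plunger (a joint): Height of the spring pin and handle in m: 0 = fully in (at the start, pin 9 mm deep in the carrier's hole), 0.014 = at rest in the rest notch, 0.018 = riding on top of the crown's teeth, 0.026 = upper limit. A spring pulls it down: 6 N at 0, 11 N at 0.026. To turn, the handle must be above 0.018 (lift to about 0.022); to leave the rest notch likewise. Released above the rest notch or the deep slot it drops in.
- handle (a joint): Turn of the T-handle about the upright axis, rad, counter-clockwise from above: 0 = bar along the jig's x axis, over the deep slot (the start); 1.047 (60 degrees) = over the rest notches, which have green floors; limits -0.15 and 1.2. It turns freely when lifted, and only to the counter-clockwise side; in the slot or the notch it has about 0.1 rad of play.
- carrier (a joint): Travel of the carrier along the jig's -y, m: 0 = start, locked in its first hole; 0.08 = against the end stop, where its second hole lies exactly under the pin (play of the pin in a hole: 1.5 mm either way). It slides with about 2 N of friction and stays where it is left.
- push_plate (a point): Centre of the outer (+y side) face of the red upright push plate on the carrier: 60 mm wide (x), 6 mm thick (y), 32 mm high, from 24 to 56 mm above the table, this point being 40 mm above it. Axes as the jig's. Push it towards -y; the space on its +y side is free. At the start it lies 105 mm from the jig's origin in y and -15 mm in x.
- board_top (a point): Point on the top of the green circuit board (85 by 105 by 3 mm) on the carrier, 27 mm above the table, at x = -15 mm in the jig's frame and 65 mm on the -y side of the push plate's outer face; moves with the carrier. Axes as the jig's.
- capacitor_center (a point): Centre of the loose dark-blue capacitor, a cylinder 22 mm across and 30 mm high, about 25 g, standing upright (its z axis) on the board near board_top.
- flux_bottle: Bystander: small bottle with black cap, 38 mm across, 70 mm high, origin under its centre.
- solder_reel: Bystander: aluminium solder reel standing on its flange, 56 mm across, 40 mm high, origin under its centre.
- third_hand: Bystander: helping-hands stand, dark base 55 by 75 mm, two clips, 105 mm high, origin under its centre.
- screwdriver: Bystander: screwdriver with a black handle, lying on the bench on the -x side of the jig, 160 mm long.

How it is judged:
By the outcome, as a careful person would: the job done as asked, in the order asked, and still so for the second after the job is handed in, with the robot touching nothing.
It also fails if it takes over 64 s, if anything falls off the work surface, if the arm or the gripper's body presses on something with over 40 N, if the wrist force passes 120 N, or if a joint passes its speed limit or range.

## Working session

There is one attempt and no reset: what is moved stays moved. The work goes in short steps, Python scripts to look and compute and a tool call to move; the robot and the scene stay as the last step left them, time stands still between calls to the robot, and variables do not carry over. Pictures are saved under pics/ and viewed, at most 10 in all, crops included, and the job is handed in when it is done.

Besides the shell and the picture viewer there is one more tool, called after "Request:" as name(argument=value, ...), one argument or row to a line, values as JSON. arm_command: Moves the arm, as the interface text tells. Its arguments: {"type":"object","properties":{"steps":{"type":"array"}},"required":["steps"]}

```bash
mkdir -p pics; cat > h.py <<'E'
import numpy as np, cv2
from plant import ctrl
def cam(n):
    c=ctrl.calibration(n); f=192/np.tan(np.radians(c["vertical_fov"])/2)
    K=np.array([[f,0,c["cx"]],[0,f,c["cy"]],[0,0,1]]); R=cv2.Rodrigues(np.array(c["rvec"],float))[0]
    return K,R,np.array(c["tvec"],float).ravel(),c
def ray(n,px,z):
    K,R,t,_=cam(n); px=np.atleast_2d(px).astype(float)
    d=np.c_[px,np.ones(len(px))]@np.linalg.inv(K).T@R; o=-R.T@t
    return o+d*((z-o[2])/d[:,2])[:,None]
def cloud(n,D):
    K,R,t,_=cam(n); v,u=np.mgrid[:384,:512]
    p=np.stack([(u-K[0,2])/K[0,0]*D,(v-K[1,2])/K[1,1]*D,D],-1)
    return (p-t)@R
E
python3 - <<'E'
from h import *
print(ctrl.get_obs())
for n in("scene","top"):
    p,d=ctrl.snapshot(n); np.savez("pics/%s0.npz"%n,p=p,d=d); print(cam(n)[3])
    cv2.imwrite("pics/%s0.png"%n,cv2.resize(p[:,:,::-1],(800,600)))
E
```

```text
{'clock': 0.0, 'joint_pos': array([ 9.00166372e+01,  2.05915222e+01,  6.34639995e-01, -2.06995211e-02,
       -7.01351021e+01, -1.65070545e+01]), 'qvel': array([ 0.03238802, -0.01596682,  0.00137676, -0.05237184, -0.0390353 ,
        0.07698999]), 'tau': array([-1.24635430e-03, -5.82716024e+01,  2.93052703e+01,  6.99711710e+00,
        6.86164465e-03, -1.74298307e-04]), 'tool_pos': array([0.19148374, 0.64677038, 0.22562645]), 'orientation': array([ 1.79906277e+02, -7.48156295e-03, -1.64974606e+01]), 'force': array([ 0.13271424, -0.10232542,  0.13722898]), 'moment': array([-0.01013808, -0.01181787, -0.01637205]), 'gripper_force': 0.0, 'opening': 0.0876010574750704}
{'vertical_fov': 57.18356345587, 'cx': 257.37088441042454, 'cy': 188.32917897220796, 'rvec': array([ 2.29774779,  0.70665438, -0.27374085]), 'tvec': array([-0.51478584, -0.17057991,  0.98210263])}
{'vertical_fov': 55.47109431602367, 'cx': 257.5601233644898, 'cy': 190.46852234156393, 'rvec': array([ 2.1776894 , -2.16861425,  0.08379553]), 'tvec': array([0.04245929, 0.57450828, 0.77513971])}
```

View pics/scene0.png

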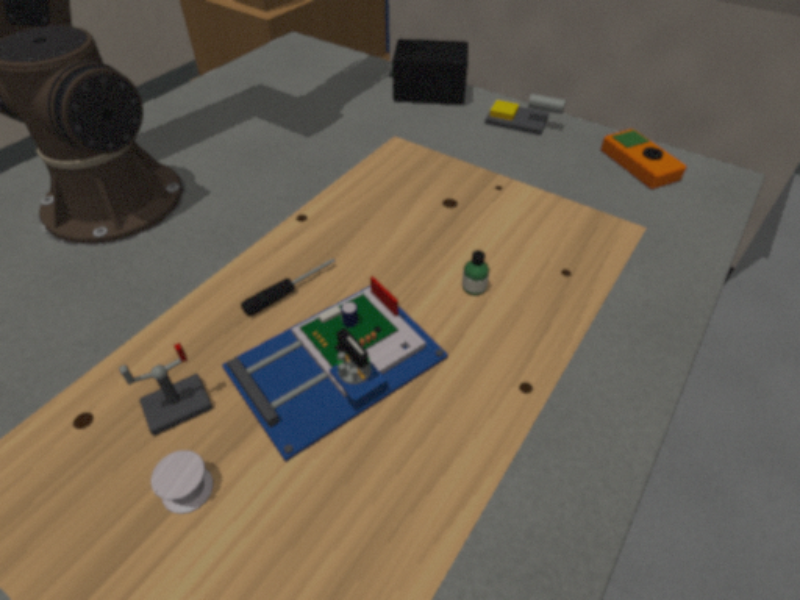

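View pics/top0.png

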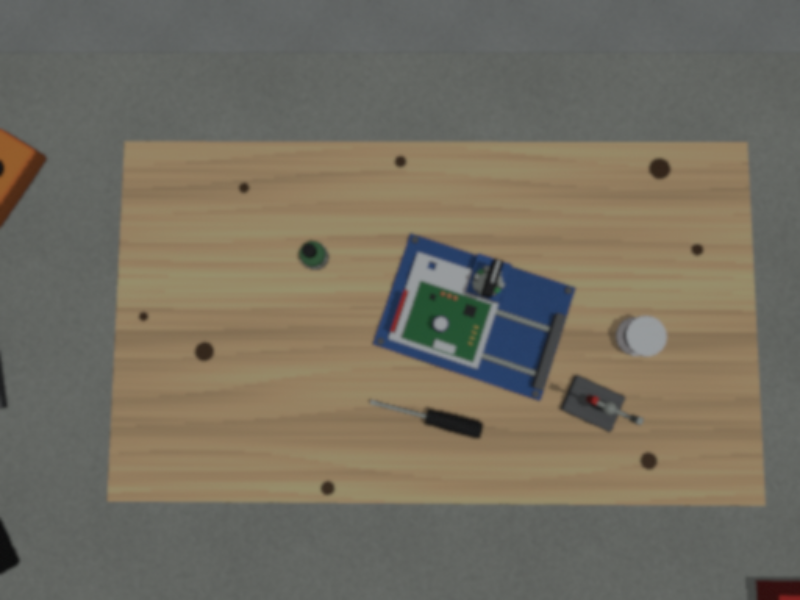

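The scene view shows the jig mid-bench with the handle at about (350,348). In the top view the jig's corners are near (410,235), (575,288), (540,398) and (375,343), the handle is at (493,278) and the red plate at (399,311). The screwdriver, third hand, reel and bottle are all clear of the jig.

```bash
python3 - <<'E'
from h import *
for n in("top","scene"):
    z=np.load("pics/%s0.npz"%n); p,d=z["p"],z["d"]; hsv=cv2.cvtColor(p,cv2.COLOR_RGB2HSV); P=cloud(n,d)
    K,R,t,_=cam(n); print(n,"cam at",-R.T@t)
    def comp(m,name):
        k,l,s,c=cv2.connectedComponentsWithStats(m.astype(np.uint8)); i=1+np.argmax(s[1:,4]); print(name,s[i]); return l==i
    b=comp(cv2.inRange(hsv,(100,120,50),(125,255,255))>0,"blue")
    m=cv2.morphologyEx(b.astype(np.uint8),cv2.MORPH_CLOSE,np.ones((3,3)))
    pts=np.argwhere(b)[:,::-1]; w=ray(n,pts,0.01)[:,:2]
    r=cv2.minAreaRect((w*1000).astype(np.float32)); print("rect",r, cv2.boxPoints(r).round(1).tolist())
    ok=b&(d>0)&(abs(P[...,2]-.01)<.008); print("blue z",np.median(P[ok][:,2]), "bracket top",np.median(P[b&(P[...,2]>.025)],0))
    red=(((hsv[...,0]<8)|(hsv[...,0]>172))&(hsv[...,1]>150)&(hsv[...,2]>60))
    near=np.hypot(P[...,0]-w[:,0].mean(),P[...,1]-w[:,1].mean())<.16
    rm=comp(red&near,"red"); q=P[rm]; print("red",q.mean(0),q.min(0),q.max(0))
    hi=near&(P[...,2]>.075)&(P[...,2]<.11); hm=comp(hi,"handle"); q=P[hm]; print("handle",q.mean(0),np.median(q,0)); rr=cv2.minAreaRect((q[:,:2]*1000).astype(np.float32)); print(rr)
    st=hm&(hsv[...,2]>120)&(hsv[...,1]<70); q=ray(n,np.argwhere(st)[:,::-1],.094); print("stripe",st.sum(),q.mean(0))
    cp=near&(P[...,2]>.05)&(P[...,2]<.062)&~red&~hm; 
    k,l,s,c=cv2.connectedComponentsWithStats(cp.astype(np.uint8))
    for i in range(1,k):
        if s[i,4]>8: print("z50-62",s[i],P[l==i].mean(0))
E
```

```text
top cam at [0.5056072  0.03756473 0.82198198]
blue [ 241  153  101  100 1435]
rect ((554.116455078125, -51.22999572753906), (233.121826171875, 166.7351531982422), 71.90882110595703) [[438.70001220703125, -136.10000610351562], [597.2000122070312, -187.89999389648438], [669.5999755859375, 33.70000076293945], [511.1000061035156, 85.5]]
blue z 0.011120462202981308 bracket top [ 0.62259045 -0.06206465  0.03698411]
red [251 187   9  24  42]
red [0.55332789 0.05089721 0.05706224] [0.53043424 0.04157778 0.05394527] [0.57908403 0.05815622 0.06141544]
handle [308 166  14  25 190]
handle [ 0.59422257 -0.06997893  0.09335318] [ 0.5939489  -0.07036715  0.09434912]
((595.5113525390625, -71.00371551513672), (13.618186950683594, 49.88312911987305), 71.44035339355469)
stripe 0 [nan nan nan]
z50-62 [303 170  10  10  38] [ 0.6065204  -0.06039458  0.05795819]
z50-62 [316 180   7   9  29] [ 0.58617698 -0.08413208  0.05802849]
z50-62 [305 183   4   4   9] [ 0.58520263 -0.05753209  0.05863466]
z50-62 [250 185  11  28  36] [0.55424553 0.04826738 0.05723008]
z50-62 [277 202  10  11  86] [ 0.53740275 -0.00594
[... 484 characters left out ...]
56714732 0.04278444 0.04512768] [0.54510513 0.0361106  0.02978998] [0.5856548  0.05075893 0.05716762]
handle [215 210  21  25 250]
handle [ 0.60148279 -0.07613235  0.08893345] [ 0.60278416 -0.07655837  0.09145135]
((598.7083740234375, -73.24169921875), (14.113402366638184, 49.845245361328125), 71.6854476928711)
stripe 12 [ 0.6049367  -0.07489926  0.094     ]
z50-62 [218 194  11   9  79] [ 0.54181739 -0.00933758  0.05523661]
z50-62 [216 226   6  13  57] [ 0.58777649 -0.08329101  0.05603048]
z50-62 [233 229   4   9  14] [ 0.61575939 -0.06786834  0.05356908]
z50-62 [223 230   6  12  38] [ 0.60501528 -0.08241568  0.0561271 ]<stdin>:16: RuntimeWarning: Mean of empty slice.
  ret = um.true_divide(
```

Request:
arm_command(
  steps=[
    {"translation":[29.6,28.7,0],"rotation":[0,0,0],"claw":40},
    {"translation":[59.2,57.4,0],"rotation":[0,0,0],"claw":40},
    {"translation":[88.8,86.1,0],"rotation":[0,0,0],"claw":40},
    {"translation":[118.4,114.8,0],"rotation":[0,0,0],"claw":40},
    {"translation":[148,143.5,0],"rotation":[0,0,0],"claw":40},
  ],
)

```text
clock: 0.6
tool_pos: [0.2932, 0.4659, 0.2262]
orientation: [180.0, 0.0, -16.5]
force: [0.0, 0.4, 0.3]
opening: 0.0532
gripper_force: 0.0
```

Request:
arm_command(
  steps=[
    {"translation":[29.6,28.7,0],"rotation":[0,0,0],"claw":40},
    {"translation":[59.2,57.4,0],"rotation":[0,0,0],"claw":40},
    {"translation":[88.8,86.1,0],"rotation":[0,0,0],"claw":40},
    {"translation":[118.4,114.8,0],"rotation":[0,0,0],"claw":40},
    {"translation":[148,143.5,0],"rotation":[0,0,0],"claw":40},
  ],
)

```text
clock: 1.1
tool_pos: [0.3943, 0.2863, 0.2265]
orientation: [180.0, 0.0, -16.5]
force: [1.0, 0.8, -0.7]
opening: 0.04
gripper_force: 0.0
```

Request:
arm_command(
  steps=[
    {"translation":[29.6,28.7,0],"rotation":[0,0,0],"claw":40},
    {"translation":[59.2,57.4,0],"rotation":[0,0,0],"claw":40},
    {"translation":[88.8,86.1,0],"rotation":[0,0,0],"claw":40},
    {"translation":[118.4,114.8,0],"rotation":[0,0,0],"claw":40},
    {"translation":[148,143.5,0],"rotation":[0,0,0],"claw":40},
  ],
)

```text
clock: 1.6
tool_pos: [0.4955, 0.1067, 0.2265]
orientation: [-180.0, 0.0, -16.5]
force: [0.2, 0.3, -0.2]
opening: 0.0399
gripper_force: 0.0
```

Request:
arm_command(
  steps=[
    {"translation":[29.6,28.7,0],"rotation":[0,0,0.1],"claw":40},
    {"translation":[59.2,57.4,0],"rotation":[0,0,0.2],"claw":40},
    {"translation":[88.8,86.1,0],"rotation":[0,0,0.36],"claw":40},
    {"translation":[118.4,114.8,0],"rotation":[0,0,0.36],"claw":40},
    {"translation":[148,143.5,0],"rotation":[0,0,0.36],"claw":40},
  ],
)

```text
clock: 2.1
tool_pos: [0.5967, -0.0729, 0.2262]
orientation: [180.0, 0.0, -18.3]
force: [1.2, 0.8, -0.1]
opening: 0.04
gripper_force: 0.0
```

Request:
arm_command(
  steps=[
    {"translation":[0,1,35],"rotation":[0,0,0],"claw":40},
    {"translation":[0,1,70],"rotation":[0,0,0],"claw":40},
    {"translation":[0,1,105],"rotation":[0,0,0],"claw":40},
    {"translation":[0,1,125],"rotation":[0,0,0],"claw":40},
    {"translation":[0,1,130],"rotation":[0,0,0],"claw":40},
  ],
)

```text
clock: 2.6
tool_pos: [0.594, -0.0725, 0.0935]
orientation: [179.9, 0.3, -18.3]
force: [-0.7, -0.4, -0.3]
opening: 0.0398
gripper_force: 0.0
```

```bash
python3 - <<'E'
from h import *
print(ctrl.get_obs()["tool_pos"])
p,d=ctrl.snapshot("scene"); cv2.imwrite("pics/s1.png",cv2.resize(p[150:300,120:320,::-1],(800,600),interpolation=cv2.INTER_CUBIC))
E
```

```text
[ 0.59397552 -0.0724703   0.0934661 ]
```

View pics/s1.png

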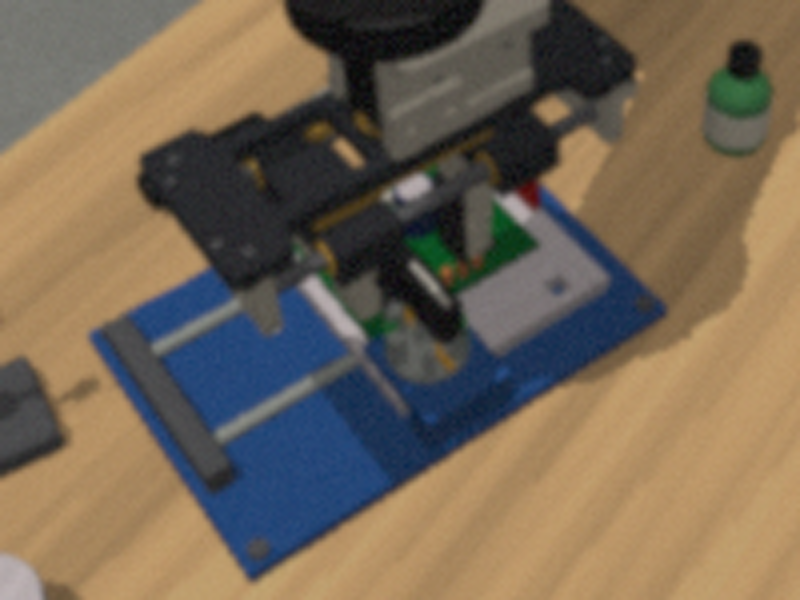

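The bar lies between the open fingers (left at (365,295), right at (475,220), stripe at (430,280)), so I'll lower and close.

Request:
arm_command(
  steps=[
    {"translation":[2,0,10],"rotation":[0,0,0],"claw":40},
    {"translation":[2,0,18],"rotation":[0,0,0],"claw":40},
    {"translation":[2,0,24],"rotation":[0,0,0],"claw":40},
    {"translation":[2,0,29],"rotation":[0,0,0],"claw":40},
    {"translation":[2,0,29],"rotation":[0,0,0],"claw":40},
  ],
)

```text
clock: 3.15
tool_pos: [0.5975, -0.0728, 0.067]
orientation: [180.0, 0.0, -18.3]
force: [0.3, 0.1, -0.3]
opening: 0.04
gripper_force: 0.0
```

Request:
arm_command(
  steps=[
    {"translation":[0,0,0],"rotation":[0,0,0],"claw":16},
    {"translation":[0,0,0],"rotation":[0,0,0],"claw":16},
    {"translation":[0,0,0],"rotation":[0,0,0],"claw":8},
    {"translation":[0,0,0],"rotation":[0,0,0],"claw":8},
    {"translation":[0,0,0],"rotation":[0,0,0],"claw":8},
  ],
)

```text
clock: 3.65
tool_pos: [0.5984, -0.0722, 0.0679]
orientation: [-179.9, -0.0, -18.3]
force: [-0.4, 3.7, 1.6]
opening: 0.0137
gripper_force: 30.0
```

Request:
arm_command(
  steps=[
    {"translation":[0,0,-6],"rotation":[0,0,0],"claw":8},
    {"translation":[0,0,-12],"rotation":[0,0,0],"claw":8},
    {"translation":[0,0,-18],"rotation":[0,0,0],"claw":8},
    {"translation":[0,0,-22],"rotation":[0,0,0],"claw":8},
    {"translation":[0,0,-22],"rotation":[0,0,0],"claw":8},
  ],
)

```text
clock: 4.15
tool_pos: [0.5981, -0.0721, 0.089]
orientation: [-179.9, 0.0, -18.3]
force: [4.1, 2.9, -11.2]
opening: 0.0137
gripper_force: 30.0
```

Request:
arm_command(
  steps=[
    {"translation":[0,0,-1],"rotation":[0,0,-1.2],"claw":8},
    {"translation":[0,0,-1],"rotation":[0,0,-2.4],"claw":8},
    {"translation":[0,0,-1],"rotation":[0,0,-3.6],"claw":8},
    {"translation":[0,0,-1],"rotation":[0,0,-4.8],"claw":8},
    {"translation":[0,0,-1],"rotation":[0,0,-6],"claw":8},
  ],
)

```text
clock: 4.65
tool_pos: [0.5982, -0.0716, 0.0895]
orientation: [-179.9, -0.0, 11.9]
force: [3.7, 6.1, -11.7]
opening: 0.0138
gripper_force: 30.0
```

Request:
arm_command(
  steps=[
    {"translation":[0.5,-0.6,0],"rotation":[0,0,-1.2],"claw":8},
    {"translation":[0.5,-0.6,0],"rotation":[0,0,-2.4],"claw":8},
    {"translation":[0.5,-0.6,0],"rotation":[0,0,-3.6],"claw":8},
    {"translation":[0.5,-0.6,0],"rotation":[0,0,-4.8],"claw":8},
    {"translation":[0.5,-0.6,0],"rotation":[0,0,-6],"claw":8},
  ],
)

```text
clock: 5.15
tool_pos: [0.598, -0.0709, 0.0892]
orientation: [-179.9, -0.0, 41.9]
force: [3.0, 7.5, -9.8]
opening: 0.0134
gripper_force: 30.0
```

Request:
arm_command(
  steps=[
    {"translation":[0,0,0],"rotation":[0,0,0],"claw":8},
    {"translation":[0,0,3],"rotation":[0,0,0],"claw":8},
    {"translation":[0,0,6],"rotation":[0,0,0],"claw":8},
    {"translation":[0,0,8],"rotation":[0,0,0],"claw":8},
    {"translation":[0,0,8],"rotation":[0,0,0],"claw":8},
  ],
)

```text
clock: 5.65
tool_pos: [0.5981, -0.0709, 0.0818]
orientation: [-179.9, -0.0, 41.7]
force: [1.4, 7.6, -7.4]
opening: 0.0141
gripper_force: 30.0
```

Request:
arm_command(
  steps=[
    {"translation":[0,0,1],"rotation":[0,0,0],"claw":8},
    {"translation":[0,0,1.5],"rotation":[0,0,0],"claw":8},
    {"translation":[0,0,1.5],"rotation":[0,0,0],"claw":20},
    {"translation":[0,0,1.5],"rotation":[0,0,0],"claw":36},
    {"translation":[0,0,1.5],"rotation":[0,0,0],"claw":36},
  ],
)

```text
clock: 6.15
tool_pos: [0.5982, -0.0725, 0.0812]
orientation: [180.0, 0.0, 41.7]
force: [-1.4, -0.3, 0.2]
opening: 0.0306
gripper_force: 0.0
```

Request:
arm_command(
  steps=[
    {"translation":[0,0,0],"rotation":[0,0,0],"claw":36},
    {"translation":[0,0,-15],"rotation":[0,0,0],"claw":36},
    {"translation":[0,0,-40],"rotation":[0,0,0],"claw":36},
    {"translation":[0,0,-80],"rotation":[0,0,0],"claw":36},
    {"translation":[0,0,-100],"rotation":[0,0,0],"claw":36},
  ],
)

```text
clock: 6.65
tool_pos: [0.5994, -0.0725, 0.1843]
orientation: [179.9, -0.1, 41.7]
force: [0.3, 1.4, 0.1]
opening: 0.036
gripper_force: 0.0
```

Request:
arm_command(
  steps=[
    {"translation":[9,-14,0],"rotation":[0,0,1.2],"claw":36},
    {"translation":[18,-29,0],"rotation":[0,0,2.4],"claw":36},
    {"translation":[27,-43,0],"rotation":[0,0,3.6],"claw":20},
    {"translation":[36,-57,0],"rotation":[0,0,4.8],"claw":0},
    {"translation":[46,-72,0],"rotation":[0,0,6],"claw":0},
  ],
)

```text
clock: 7.15
tool_pos: [0.5845, 0.0125, 0.1811]
orientation: [180.0, 0.0, 11.4]
force: [0.4, 0.7, 0.1]
opening: 0.0171
gripper_force: 0.0
```

Request:
arm_command(
  steps=[
    {"translation":[1,-17,0],"rotation":[0,0,1.2],"claw":0},
    {"translation":[2,-34,0],"rotation":[0,0,2.4],"claw":0},
    {"translation":[3,-51,0],"rotation":[0,0,3.6],"claw":0},
    {"translation":[4,-68,0],"rotation":[0,0,4.8],"claw":0},
    {"translation":[4,-85,0],"rotation":[0,0,6],"claw":0},
  ],
)

```text
clock: 7.65
tool_pos: [0.5712, 0.0967, 0.181]
orientation: [180.0, 0.0, -18.5]
force: [0.4, 0.7, -1.1]
opening: 0.0005
gripper_force: 0.0
```

```bash
python3 - <<'E'
from h import *
print(ctrl.get_obs()["tool_pos"])
p,d=ctrl.snapshot("scene"); cv2.imwrite("pics/s2.png",cv2.resize(p[150:300,120:320,::-1],(800,600),interpolation=cv2.INTER_CUBIC))
P=cloud("scene",d); m=(np.hypot(P[...,0]-.598,P[...,1]+.072)<.035)&(P[...,2]>.08)&(P[...,2]<.13)
q=P[m]; print(m.sum(),np.percentile(q[:,2],90),cv2.minAreaRect((q[:,:2]*1000).astype(np.float32)))
E
```

```text
[0.57124454 0.09668451 0.18102872]
368 0.10710620407643033 ((598.6336669921875, -73.46620178222656), (49.65058135986328, 15.143728256225586), 41.71091842651367)
```

View pics/s2.png

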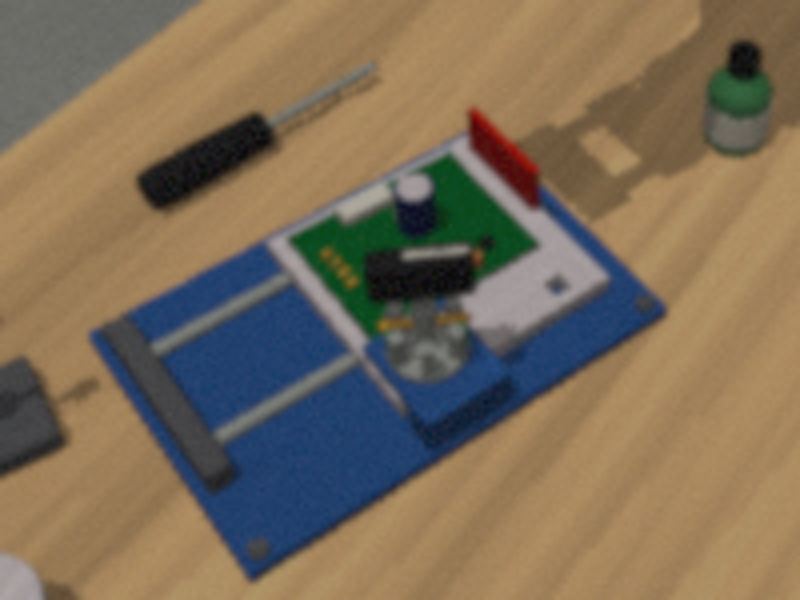

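The handle rests raised and turned by 60° (its top is at 107 mm), and the capacitor still stands at (415,205). Next I lower the shut fingers beyond the plate and push.

Request:
arm_command(
  steps=[
    {"translation":[1,0,40],"rotation":[0,0,-0.04],"claw":0},
    {"translation":[1,0,80],"rotation":[0,0,-0.04],"claw":0},
    {"translation":[1,0,115],"rotation":[0,0,-0.04],"claw":0},
    {"translation":[1,0,140],"rotation":[0,0,-0.04],"claw":0},
    {"translation":[1,0,140],"rotation":[0,0,-0.04],"claw":0},
  ],
)

```text
clock: 8.2
tool_pos: [0.5698, 0.0945, 0.0375]
orientation: [179.7, 0.3, -18.1]
force: [-0.1, -0.4, 0.4]
opening: 0.0004
gripper_force: 0.0
```

Request:
arm_command(
  steps=[
    {"translation":[0,4,0],"rotation":[0,0,0],"claw":0},
    {"translation":[0,8,0],"rotation":[0,0,0],"claw":0},
    {"translation":[0,11,0],"rotation":[0,0,0],"claw":0},
    {"translation":[0,14,0],"rotation":[0,0,0],"claw":0},
    {"translation":[0,17,0],"rotation":[0,0,0],"claw":0},
  ],
)

```text
clock: 8.7
tool_pos: [0.5673, 0.0797, 0.0419]
orientation: [-179.9, -0.1, -18.1]
force: [-0.2, 0.4, 0.1]
opening: 0.0001
gripper_force: 0.0
```

Request:
arm_command(
  steps=[
    {"translation":[0,2,0],"rotation":[0,0,0],"claw":0},
    {"translation":[0,4,0],"rotation":[0,0,0],"claw":0},
    {"translation":[0,6,0],"rotation":[0,0,0],"claw":0},
    {"translation":[0,8,0],"rotation":[0,0,0],"claw":0},
    {"translation":[0,10,0],"rotation":[0,0,0],"claw":0},
  ],
)

```text
clock: 9.2
tool_pos: [0.5639, 0.0702, 0.041]
orientation: [180.0, 0.0, -18.1]
force: [-0.2, 0.0, 0.3]
opening: 0.0006
gripper_force: 0.0
```

Request:
arm_command(
  steps=[
    {"translation":[0,2,0],"rotation":[0,0,0],"claw":0},
    {"translation":[0,4,0],"rotation":[0,0,0],"claw":0},
    {"translation":[0,6,0],"rotation":[0,0,0],"claw":0},
    {"translation":[0,8,0],"rotation":[0,0,0],"claw":0},
    {"translation":[0,10,0],"rotation":[0,0,0],"claw":0},
  ],
)

```text
clock: 9.7
tool_pos: [0.5608, 0.0608, 0.041]
orientation: [-180.0, 0.0, -18.1]
force: [-1.1, 1.2, -0.3]
opening: 0.0005
gripper_force: 0.8
```

Request:
arm_command(
  steps=[
    {"translation":[0,2,0],"rotation":[0,0,0],"claw":0},
    {"translation":[0,4,0],"rotation":[0,0,0],"claw":0},
    {"translation":[0,6,0],"rotation":[0,0,0],"claw":0},
    {"translation":[0,8,0],"rotation":[0,0,0],"claw":0},
    {"translation":[0,10,0],"rotation":[0,0,0],"claw":0},
  ],
)

```text
clock: 10.2
tool_pos: [0.5576, 0.0511, 0.041]
orientation: [180.0, 0.0, -18.1]
force: [-0.3, 2.6, -0.8]
opening: 0.0003
gripper_force: 0.8
```

Request:
arm_command(
  steps=[
    {"translation":[0,3,0],"rotation":[0,0,0],"claw":0},
    {"translation":[0,6,0],"rotation":[0,0,0],"claw":0},
    {"translation":[0,9,0],"rotation":[0,0,0],"claw":0},
    {"translation":[0,12,0],"rotation":[0,0,0],"claw":0},
    {"translation":[0,15,0],"rotation":[0,0,0],"claw":0},
  ],
)

```text
clock: 10.7
tool_pos: [0.553, 0.0368, 0.0411]
orientation: [180.0, 0.0, -18.1]
force: [-1.7, 2.1, -0.1]
opening: 0.0005
gripper_force: 0.9
```

Request:
arm_command(
  steps=[
    {"translation":[0,3,0],"rotation":[0,0,0],"claw":0},
    {"translation":[0,6,0],"rotation":[0,0,0],"claw":0},
    {"translation":[0,9,0],"rotation":[0,0,0],"claw":0},
    {"translation":[0,12,0],"rotation":[0,0,0],"claw":0},
    {"translation":[0,15,0],"rotation":[0,0,0],"claw":0},
  ],
)

```text
clock: 11.2
tool_pos: [0.5483, 0.0226, 0.0411]
orientation: [180.0, -0.0, -18.1]
force: [-0.8, 1.9, 0.2]
opening: 0.0005
gripper_force: 0.9
```

Request:
arm_command(
  steps=[
    {"translation":[0,3,0],"rotation":[0,0,0],"claw":0},
    {"translation":[0,6,0],"rotation":[0,0,0],"claw":0},
    {"translation":[0,9,0],"rotation":[0,0,0],"claw":0},
    {"translation":[0,12,0],"rotation":[0,0,0],"claw":0},
    {"translation":[0,15,0],"rotation":[0,0,0],"claw":0},
  ],
)

```text
clock: 11.7
tool_pos: [0.5437, 0.0083, 0.0411]
orientation: [180.0, 0.0, -18.1]
force: [-0.5, 1.8, -0.1]
opening: 0.0002
gripper_force: 0.9
```

Request:
arm_command(
  steps=[
    {"translation":[0,3,0],"rotation":[0,0,0],"claw":0},
    {"translation":[0,6,0],"rotation":[0,0,0],"claw":0},
    {"translation":[0,8,0],"rotation":[0,0,0],"claw":0},
    {"translation":[0,10,0],"rotation":[0,0,0],"claw":0},
    {"translation":[0,12,0],"rotation":[0,0,0],"claw":0},
  ],
)

```text
clock: 12.2
tool_pos: [0.54, -0.003, 0.0411]
orientation: [180.0, -0.0, -18.1]
force: [-1.1, 2.2, 1.1]
opening: 0.0003
gripper_force: 0.8
```

Request:
arm_command(
  steps=[
    {"translation":[0,2,0],"rotation":[0,0,0],"claw":0},
    {"translation":[0,4,0],"rotation":[0,0,0],"claw":0},
    {"translation":[0,6,0],"rotation":[0,0,0],"claw":0},
    {"translation":[0,7,0],"rotation":[0,0,0],"claw":0},
    {"translation":[0,8,0],"rotation":[0,0,0],"claw":0},
  ],
)

```text
clock: 12.7
tool_pos: [0.5383, -0.0088, 0.0412]
orientation: [-179.8, -0.1, -18.1]
force: [-2.5, 17.1, 0.6]
opening: 0.0005
gripper_force: 7.6
```

Request:
arm_command(
  steps=[
    {"translation":[0,1,0],"rotation":[0,0,0],"claw":0},
    {"translation":[0,2,0],"rotation":[0,0,0],"claw":0},
    {"translation":[0,3,0],"rotation":[0,0,0],"claw":0},
    {"translation":[0,3,0],"rotation":[0,0,0],"claw":0},
    {"translation":[0,3,0],"rotation":[0,0,0],"claw":0},
  ],
)

```text
clock: 13.2
tool_pos: [0.5384, -0.009, 0.0413]
orientation: [-179.6, -0.1, -18.1]
force: [-3.4, 26.6, 0.3]
opening: 0.0003
gripper_force: 12.4
```

Request:
arm_command(
  steps=[
    {"translation":[0,-3,0],"rotation":[0,0,0],"claw":0},
    {"translation":[0,-7,0],"rotation":[0,0,0],"claw":0},
    {"translation":[0,-15,0],"rotation":[0,0,0],"claw":0},
    {"translation":[0,-28,0],"rotation":[0,0,0],"claw":0},
    {"translation":[0,-40,0],"rotation":[0,0,0],"claw":0},
  ],
)

```text
clock: 13.7
tool_pos: [0.5496, 0.0254, 0.0411]
orientation: [180.0, -0.0, -18.1]
force: [0.3, 0.2, -0.7]
opening: 0.0004
gripper_force: 0.0
```

Request:
arm_command(
  steps=[
    {"translation":[0,0,-25],"rotation":[0,0,0],"claw":0},
    {"translation":[0,0,-60],"rotation":[0,0,0],"claw":0},
    {"translation":[0,0,-100],"rotation":[0,0,0],"claw":36},
    {"translation":[0,0,-145],"rotation":[0,0,0],"claw":36},
    {"translation":[0,-20,-145],"rotation":[0,0,0],"claw":36},
  ],
)

```text
clock: 14.2
tool_pos: [0.5585, 0.0441, 0.1931]
orientation: [-179.7, -0.5, -18.1]
force: [1.3, 1.0, -0.3]
opening: 0.0187
gripper_force: 0.0
```

```bash
python3 - <<'E'
from h import *
o=ctrl.get_obs(); print(o["tool_pos"],o["orientation"],o["joint_pos"])
p,d=ctrl.snapshot("scene"); cv2.imwrite("pics/s3.png",cv2.resize(p[150:300,120:320,::-1],(800,600),interpolation=cv2.INTER_CUBIC))
P=cloud("scene",d); hsv=cv2.cvtColor(p,cv2.COLOR_RGB2HSV)
red=(((hsv[...,0]<8)|(hsv[...,0]>172))&(hsv[...,1]>150)&(hsv[...,2]>60)); red[:150]=0;red[300:]=0;red[:,:200]=0
q=P[red]; print("red",red.sum(),q.mean(0), "before .5671 .0428")
E
```

```text
[0.5585428  0.04411517 0.19305591] [-179.68956248   -0.51988789  -18.10661767] [ 24.6242685   10.86173458 -17.32308931   0.14230796 -61.22271835
  47.20265919]
red 127 [ 0.53081042 -0.02904548  0.04854544] before .5671 .0428
```

View pics/s3.png

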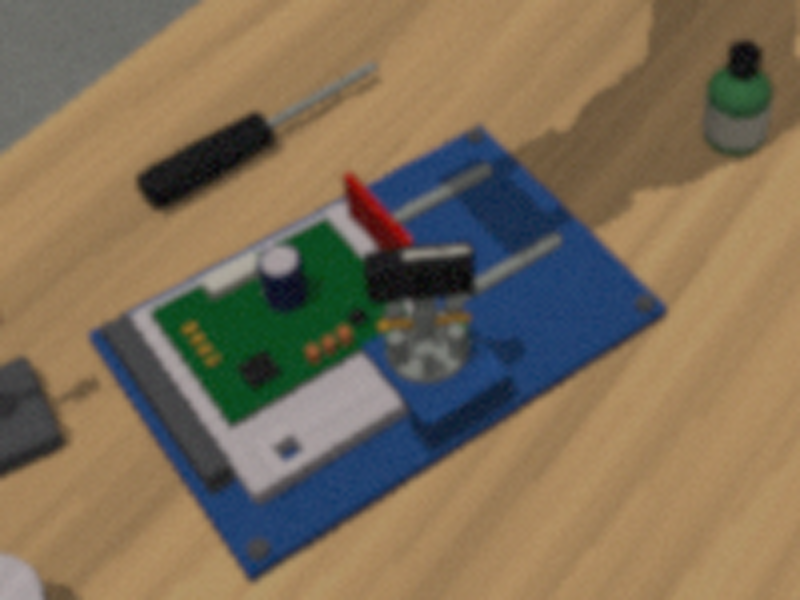

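The carrier's white edge lies against the end stop at (170,400), the plate has moved about 80 mm, and the capacitor stands at (282,275). Now I go back over the handle.

Request:
arm_command(
  steps=[
    {"translation":[7.6,10,0],"rotation":[0,0,-1.2],"claw":36},
    {"translation":[15,20,0],"rotation":[0,0,-2.4],"claw":36},
    {"translation":[23,29,0],"rotation":[0,0,-3.6],"claw":36},
    {"translation":[30,39,0],"rotation":[0,0,-4.8],"claw":36},
    {"translation":[38,49,0],"rotation":[0,0,-6],"claw":36},
  ],
)

```text
clock: 14.75
tool_pos: [0.5763, -0.0145, 0.1856]
orientation: [180.0, 0.0, 12.2]
force: [-1.0, -0.4, -0.1]
opening: 0.0358
gripper_force: 0.0
```

Request:
arm_command(
  steps=[
    {"translation":[2,15,0],"rotation":[0,0,-1.2],"claw":36},
    {"translation":[4,30,0],"rotation":[0,0,-2.4],"claw":36},
    {"translation":[6,45,0],"rotation":[0,0,-3.6],"claw":36},
    {"translation":[8,61,0],"rotation":[0,0,-4.8],"claw":36},
    {"translation":[8.4,61.3,0],"rotation":[0,0,-5.96],"claw":36},
  ],
)

```text
clock: 15.25
tool_pos: [0.5975, -0.0738, 0.1853]
orientation: [-180.0, 0.1, 41.9]
force: [-0.4, 0.7, -0.5]
opening: 0.0363
gripper_force: 0.0
```

Request:
arm_command(
  steps=[
    {"translation":[0,0,0],"rotation":[0,0,0],"claw":36},
    {"translation":[0,0,20],"rotation":[0,0,0],"claw":36},
    {"translation":[0,0,45],"rotation":[0,0,0],"claw":36},
    {"translation":[0,0,65],"rotation":[0,0,0],"claw":36},
    {"translation":[0,0,65],"rotation":[0,0,0],"claw":36},
  ],
)

```text
clock: 15.75
tool_pos: [0.595, -0.0724, 0.118]
orientation: [-179.8, 0.2, 41.6]
force: [0.0, -0.7, -0.1]
opening: 0.0359
gripper_force: 0.0
```

Request:
arm_command(
  steps=[
    {"translation":[1.5,-0.6,12],"rotation":[0,0,0],"claw":36},
    {"translation":[1.5,-0.6,24],"rotation":[0,0,0],"claw":36},
    {"translation":[1.5,-0.6,32],"rotation":[0,0,0],"claw":36},
    {"translation":[1.5,-0.6,38],"rotation":[0,0,0],"claw":36},
    {"translation":[1.5,-0.6,38],"rotation":[0,0,0],"claw":36},
  ],
)

```text
clock: 16.25
tool_pos: [0.5973, -0.0716, 0.0822]
orientation: [-180.0, 0.1, 41.7]
force: [-0.3, -0.7, 0.3]
opening: 0.0363
gripper_force: 0.0
```

Request:
arm_command(
  steps=[
    {"translation":[0,0,0],"rotation":[0,0,0],"claw":16},
    {"translation":[0,0,0],"rotation":[0,0,0],"claw":16},
    {"translation":[0,0,0],"rotation":[0,0,0],"claw":8},
    {"translation":[0,0,0],"rotation":[0,0,0],"claw":8},
    {"translation":[0,0,0],"rotation":[0,0,0],"claw":8},
  ],
)

```text
clock: 16.75
tool_pos: [0.5977, -0.0711, 0.0835]
orientation: [-180.0, -0.0, 41.7]
force: [-3.3, 3.2, 4.2]
opening: 0.0141
gripper_force: 30.0
```

Request:
arm_command(
  steps=[
    {"translation":[0,0,-3],"rotation":[0,0,0],"claw":8},
    {"translation":[0,0,-6],"rotation":[0,0,0],"claw":8},
    {"translation":[0,0,-8],"rotation":[0,0,0],"claw":8},
    {"translation":[0,0,-9],"rotation":[0,0,0],"claw":8},
    {"translation":[0,0,-9],"rotation":[0,0,0],"claw":8},
  ],
)

```text
clock: 17.25
tool_pos: [0.5974, -0.0712, 0.0916]
orientation: [-180.0, 0.0, 41.7]
force: [0.5, 4.5, -10.1]
opening: 0.0138
gripper_force: 30.0
```

Request:
arm_command(
  steps=[
    {"translation":[0,0,0],"rotation":[0,0,1.2],"claw":8},
    {"translation":[0,0,0],"rotation":[0,0,2.4],"claw":8},
    {"translation":[0,0,0],"rotation":[0,0,3.6],"claw":8},
    {"translation":[0,0,0],"rotation":[0,0,4.8],"claw":8},
    {"translation":[0,0,0],"rotation":[0,0,6],"claw":8},
  ],
)

```text
clock: 17.75
tool_pos: [0.5975, -0.0714, 0.0917]
orientation: [-180.0, 0.0, 11.5]
force: [2.4, 3.1, -11.9]
opening: 0.0137
gripper_force: 30.0
```

Request:
arm_command(
  steps=[
    {"translation":[0,0,0],"rotation":[0,0,1.2],"claw":8},
    {"translation":[0,0,0],"rotation":[0,0,2.4],"claw":8},
    {"translation":[0,0,0],"rotation":[0,0,3.6],"claw":8},
    {"translation":[0,0,0],"rotation":[0,0,4.8],"claw":8},
    {"translation":[0,0,0],"rotation":[0,0,6],"claw":8},
  ],
)

```text
clock: 18.25
tool_pos: [0.5975, -0.0717, 0.0917]
orientation: [180.0, 0.0, -18.5]
force: [1.7, 1.9, -11.2]
opening: 0.0138
gripper_force: 30.0
```

Request:
arm_command(
  steps=[
    {"translation":[0,0,0],"rotation":[0,0,0],"claw":8},
    {"translation":[0,0,4],"rotation":[0,0,0],"claw":8},
    {"translation":[0,0,8],"rotation":[0,0,0],"claw":8},
    {"translation":[0,0,12],"rotation":[0,0,0],"claw":8},
    {"translation":[0,0,12],"rotation":[0,0,0],"claw":8},
  ],
)

```text
clock: 18.75
tool_pos: [0.5976, -0.0717, 0.0795]
orientation: [180.0, 0.0, -18.2]
force: [1.7, 1.2, -9.2]
opening: 0.0135
gripper_force: 30.0
```

Request:
arm_command(
  steps=[
    {"translation":[0,0,3],"rotation":[0,0,0],"claw":8},
    {"translation":[0,0,6],"rotation":[0,0,0],"claw":8},
    {"translation":[0,0,8],"rotation":[0,0,0],"claw":8},
    {"translation":[0,0,10],"rotation":[0,0,0],"claw":8},
    {"translation":[0,0,10],"rotation":[0,0,0],"claw":8},
  ],
)

```text
clock: 19.25
tool_pos: [0.5976, -0.0716, 0.07]
orientation: [180.0, 0.0, -18.3]
force: [0.1, -1.2, -6.9]
opening: 0.0142
gripper_force: 30.0
```

Pin nearly fully in with the spring force still on. Release and retreat.

Request:
arm_command(
  steps=[
    {"translation":[0,0,1],"rotation":[0,0,0],"claw":8},
    {"translation":[0,0,1],"rotation":[0,0,0],"claw":8},
    {"translation":[0,0,1],"rotation":[0,0,0],"claw":20},
    {"translation":[0,0,1],"rotation":[0,0,0],"claw":36},
    {"translation":[0,0,1],"rotation":[0,0,0],"claw":36},
  ],
)

```text
clock: 19.75
tool_pos: [0.5985, -0.0714, 0.0695]
orientation: [-180.0, -0.1, -18.3]
force: [0.2, -0.3, -0.4]
opening: 0.0308
gripper_force: 0.0
```

Request:
arm_command(
  steps=[
    {"translation":[0,0,0],"rotation":[0,0,0],"claw":36},
    {"translation":[0,0,-15],"rotation":[0,0,0],"claw":36},
    {"translation":[0,0,-45],"rotation":[0,0,0],"claw":36},
    {"translation":[0,0,-85],"rotation":[0,0,0],"claw":36},
    {"translation":[0,0,-125],"rotation":[0,0,0],"claw":36},
  ],
)

```text
clock: 20.25
tool_pos: [0.5975, -0.0716, 0.1952]
orientation: [180.0, 0.0, -18.3]
force: [1.0, 1.1, -0.1]
opening: 0.0358
gripper_force: 0.0
```

Request:
arm_command(
  steps=[
    {"translation":[0,-40,0],"rotation":[0,0,0],"claw":36},
    {"translation":[0,-80,0],"rotation":[0,0,0],"claw":36},
    {"translation":[0,-120,0],"rotation":[0,0,0],"claw":36},
    {"translation":[0,-150,0],"rotation":[0,0,0],"claw":36},
    {"translation":[0,-160,0],"rotation":[0,0,0],"claw":36},
  ],
)

```text
clock: 20.75
tool_pos: [0.6487, 0.0832, 0.1938]
orientation: [-180.0, -0.0, -18.2]
force: [0.2, -0.1, 0.9]
opening: 0.0356
gripper_force: 0.0
```

```bash
python3 - <<'E'
from h import *
p,d=ctrl.snapshot("scene"); cv2.imwrite("pics/s4.png",cv2.resize(p[150:300,120:320,::-1],(800,600),interpolation=cv2.INTER_CUBIC))
P=cloud("scene",d)
for dd in (d,np.load("pics/scene0.npz")["d"]):
    P=cloud("scene",dd); m=(np.hypot(P[...,0]-.598,P[...,1]+.072)<.035)&(P[...,2]>.072)&(P[...,2]<.13)
    q=P[m]; print(m.sum(),np.percentile(q[:,2],[80,90]),cv2.minAreaRect((q[:,:2]*1000).astype(np.float32)))
E
```

```text
272 [0.09317459 0.09369675] ((598.1224975585938, -73.11410522460938), (14.191177368164062, 51.415016174316406), 71.91677856445312)
269 [0.09306557 0.09371227] ((598.7083740234375, -73.24169921875), (14.113402366638184, 49.845245361328125), 71.6854476928711)
```

View pics/s4.png

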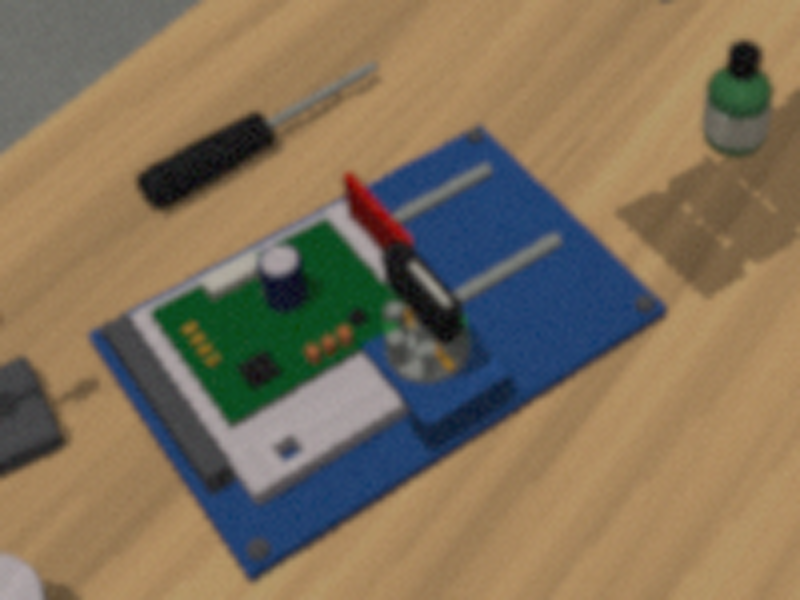

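The handle is back over the deep slot at (425,295) with its top at the starting height, so the pin is fully in. The carrier is at the stop and the capacitor stands at (282,275).

```bash
python3 -c "
from plant import ctrl
print(ctrl.close_job())"
```

```text
the job is handed in; nothing more can be done
None
```

The job is handed in: the carrier is at the end stop, the pin is back at its starting height in the second hole, the capacitor is still standing, the bystanders were not touched, and it took about 21 s.

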